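# Ice for the block-chilling dish

## Robot

A 7-joint arm with a two-finger parallel gripper is mounted at the origin on the work surface. World frame = base frame: x ahead of the robot, y to its left, z up, the work surface at z = 0. Lengths are in m, angles in rad, forces in N, time in s.
With the tool pointing down it reaches from about 0.35 to 0.9 m from the base axis. Payload 8.1 kg.
Tool frame: the origin (TCP) lies at the very end of the fingers, on their centre line; the grasp point (between the pads) lies 19 mm behind it; z points along the fingers, y is the line along which they close (so a half turn about z gives the same grasp; the last joint's range is limited). The gripper opens to 92 mm and grips with 3 to 60 N. Pads are 19 mm wide; open, the fingers measure 130 mm over their backs; the gripper's body (75 mm by 190 mm) begins 47 mm behind the grasp point.
Start: joints at [1.089, 0.434, 0.025, 1.573, -0.012, 1.134, -0.075], TCP at [0.231, -0.581, 0.227] pointing down, gripper open.
Joint ranges: [-2.62, 2.62], [-0.44, 2.09], [-1.27, 1.32], [0.08, 2.57], [-1.32, 4.46], [0.12, 2], [-2.74, 2.74]. Speed limits (rad/s): [2.22, 2.22, 3.01, 3.01, 3.14, 3.14, 3.14].

## Interface

Orientations are given as a rotation vector (axis times angle).
In Python, from cell import arm gives the robot as it stands.
- The arm moves only by the tool carry_out, never from a script. Its argument "commands" is a list of rows, each a list of 7 numbers: the opening, from 0 (shut) to 1 (fully open), then the shift along the tool's x, y, z each as a share of 0.025 m, from -1 to 1, then the turn, a rotation vector about the tool's x, y, z each as a share of 0.1 rad, from -1 to 1. A call has 1 to 8 rows; each row shifts and turns the commanded pose from where the row before left it, along the tool's axes as they then stand; what a row does not reach is not made up. A row lasts 1/10 s, in which the tool goes at most 50 mm and 8.59 degrees, less where a joint would pass 70% of its speed; a pose out of reach is approached as far as the arm can. A call with a number of a shift or a turn outside -1 to 1 is refused whole. A call with a gripper value outside its range is refused whole. The fingers move at their own pace and stop on an object; "squeeze" is the grip in N (left out, the last holds). Time passes only in rows, so rows that do not move let the fingers close. It gives the time, the measured TCP pose, the force, the opening and the grip force at its end, in the units of the state.
- arm.observe(): the state, without advancing time (a new reading comes with each control period).
- arm.get_image(name): name is "scene" or "side" or "wrist"; returns a dict with "pixels" (480x640x3 uint8, red, green, blue), "range_z" (480x640 float32, m along the optical axis (not along the pixel's ray), 0 where there is no reading), "mtx" (3x3 intrinsics, pixels), "R" (3x3) and "t" (3): a world point X has camera coordinates R X + t; the wrist camera has in their place "tool_from_camera" (4x4, takes a point from camera to tool coordinates, whose origin is the TCP and whose axes are the flange's). Camera axes: x right, y down, z forward; pixel columns grow to the right and rows downward; lengths in m; the calibration is good to about 2 mm. A picture is of the moment at which its call begins: read the wrist's pose just before it.
- arm.sign_off(): hands the job in; it is judged then, once.
The state is a dict: "clock": time; "joints": joint angles; "dq": joint speeds; "joint_efforts": joint torques, N m; "position": TCP position; "ee_rot": TCP orientation; "force": force on the tool from outside, world axes, zero at the start; "ft_torque": the same for the moment, N m; "width": opening from 0.0 (shut) to 1.0 (fully open); "gripper_force": force on a finger pad.
Only numpy, scipy, OpenCV 4.12 (cv2) and the standard library are available. Lean on these libraries where they do the work, as an engineer would, in place of code of your own. Each camera call takes 0.05 s, during which the arm holds its last target. There are 200 camera calls.

## Task

Take the metal scoop by its handle and use it to move at least three pieces of ice from the grey rectangular tub into the round steel dish, touching the ice only with the scoop, never with the fingers. Spill nothing: every piece must end up either in the dish or still in the tub. Then hang the scoop by its ring on the arm of the hook stand so that it hangs there freely, swaying gently at most, and leave the bottle, jar, cassettes and brush where they are.

Things in the scene. Friction and masses are not known exactly. Their poses are not given: they have to be found in the camera images.
- tub: the ice tub: open rectangular grey plastic tub fixed to the bench, 200 mm long (its x) by 106 mm wide (its y) by 50 mm high, walls and floor 5 mm thick (inside 190 x 96 mm, 45 mm deep); origin at the centre of its underside, x along its length, z up. At the start the six pieces of ice lie in its +x half (the half away from the robot).
- dish: the chilling dish: open round steel dish fixed to the bench, 160 mm across the rim, 148 mm at the foot, 45 mm high, wall 4 mm, floor 5 mm; origin at the centre of its underside, z up.
- dish_floor (a point): centre of the upper face of the dish's floor, 5 mm above its underside.
- scoop: loose aluminium scoop, 0.18 kg, 221 mm long. Origin: centre of the underside of its bowl; x out of the open mouth, z up as it stands. Bowl: floor 76 (x -38 to 38) x 80 x 2 mm, back wall 37 mm high, side walls 37 mm high from the back to x = 23, front open. A strip rises from the back wall to a level handle bar with a ring at its rear end (see scoop_grip, scoop_ring)
- scoop_grip (a point): on the scoop's handle, x = -64, z = 95 mm of the scoop, axes as the scoop. The black handle bar is 14 mm thick (y), 18 mm high (z 86 to 104), flat-sided, and runs level along x from -37 to -129 mm.
- scoop_ring (a point): centre of the ring at the handle's end, x = -157, z = 95 mm of the scoop; axes as the scoop. The ring stands in the scoop's xz plane (its hole runs along y), inner radius 22 mm, of 8 mm wire, outer radius 30 mm.
- scoop_lip (a point): middle of the front edge of the bowl's floor, x = 38 mm, z = 1.5 mm of the scoop.
- scoop_bowl (a point): point inside the bowl, 14 mm above its underside at its centre.
- hook: fixed hook stand: steel foot (130 x 90 mm, 12 mm high), post 16 mm thick, 297 mm high; origin on the post's axis at bench level. One round arm, rubber-sleeved, 10 mm thick, runs level along the stand's -y for 100 mm, its axis 270 mm above the bench; its end turns up, the tip 17 mm above the arm's axis and 113 mm from the post's axis.
- hook_seat (a point): point on the axis of the hook's arm, 70 mm from the post's axis and 270 mm above the bench; y points along the arm towards the post, z up.
- bottle: bystander: amber bottle, 64 mm diameter, 170 mm high; origin at its foot.
- jar: bystander: white jar, 68 mm diameter, 90 mm high; origin at its foot.
- cassettes: bystander: low loose stack of white tissue cassettes, about 90 x 40 mm, 19 mm high; origin at its foot.
- brush: bystander: brush lying on the bench, origin at its underside.
- ice1: a piece of ice: pale stubby round nugget 24 mm in diameter and 21 mm high with rounded edges, slippery, 12 g; origin at its centre. All six are alike.
- ice2: a piece of ice: pale stubby round nugget 24 mm in diameter and 21 mm high with rounded edges, slippery, 12 g; origin at its centre. All six are alike.
- ice3: a piece of ice: pale stubby round nugget 24 mm in diameter and 21 mm high with rounded edges, slippery, 12 g; origin at its centre. All six are alike.
- ice4: a piece of ice: pale stubby round nugget 24 mm in diameter and 21 mm high with rounded edges, slippery, 12 g; origin at its centre. All six are alike.
- ice5: a piece of ice: pale stubby round nugget 24 mm in diameter and 21 mm high with rounded edges, slippery, 12 g; origin at its centre. All six are alike.
- ice6: a piece of ice: pale stubby round nugget 24 mm in diameter and 21 mm high with rounded edges, slippery, 12 g; origin at its centre. All six are alike.

How it is judged:
On the way, in this order (a step that is already met when the one before it is completed fails the run):
1. the scoop, raised clear of the tub, carries at least one piece of ice (height (world z) of scoop_bowl above 0.07 m and distance between any of ice1, ice2, ice3, ice4, ice5, ice6 and scoop_bowl below 0.05 m), for 0.2 s.
2. at least three pieces of ice lie in the dish ((distance between each of ice1, ice2, ice3 and dish_floor below 0.075 m or distance between each of ice1, ice2, ice4 and dish_floor below 0.075 m or distance between each of ice1, ice2, ice5 and dish_floor below 0.075 m or distance between each of ice1, ice2, ice6 and dish_floor below 0.075 m or distance between each of ice1, ice3, ice4 and dish_floor below 0.075 m or distance between each of ice1, ice3, ice5 and dish_floor below 0.075 m or distance between each of ice1, ice3, ice6 and dish_floor below 0.075 m or distance between each of ice1, ice4, ice5 and dish_floor below 0.075 m or distance between each of ice1, ice4, ice6 and dish_floor below 0.075 m or distance between each of ice1, ice5, ice6 and dish_floor below 0.075 m or distance between each of ice2, ice3, ice4 and dish_floor below 0.075 m or distance between each of ice2, ice3, ice5 and dish_floor below 0.075 m or distance between each of ice2, ice3, ice6 and dish_floor below 0.075 m or distance between each of ice2, ice4, ice5 and dish_floor below 0.075 m or distance between each of ice2, ice4, ice6 and dish_floor below 0.075 m or distance between each of ice2, ice5, ice6 and dish_floor below 0.075 m or distance between each of ice3, ice4, ice5 and dish_floor below 0.075 m or distance between each of ice3, ice4, ice6 and dish_floor below 0.075 m or distance between each of ice3, ice5, ice6 and dish_floor below 0.075 m or distance between each of ice4, ice5, ice6 and dish_floor below 0.075 m)), for 0.3 s.
At the end, for the whole second after the job is handed in: At least three pieces of ice lie in the dish, all others in the dish or the tub; the scoop hangs on the hook arm, the arm through its ring (ring centre 0-30 mm below the arm axis, within 28 mm sideways), lip off the bench, swinging 0.4 m/s and 2 rad/s at most ((distance between each of ice1, ice2, ice3 and dish_floor below 0.075 m or distance between each of ice1, ice2, ice4 and dish_floor below 0.075 m or distance between each of ice1, ice2, ice5 and dish_floor below 0.075 m or distance between each of ice1, ice2, ice6 and dish_floor below 0.075 m or distance between each of ice1, ice3, ice4 and dish_floor below 0.075 m or distance between each of ice1, ice3, ice5 and dish_floor below 0.075 m or distance between each of ice1, ice3, ice6 and dish_floor below 0.075 m or distance between each of ice1, ice4, ice5 and dish_floor below 0.075 m or distance between each of ice1, ice4, ice6 and dish_floor below 0.075 m or distance between each of ice1, ice5, ice6 and dish_floor below 0.075 m or distance between each of ice2, ice3, ice4 and dish_floor below 0.075 m or distance between each of ice2, ice3, ice5 and dish_floor below 0.075 m or distance between each of ice2, ice3, ice6 and dish_floor below 0.075 m or distance between each of ice2, ice4, ice5 and dish_floor below 0.075 m or distance between each of ice2, ice4, ice6 and dish_floor below 0.075 m or distance between each of ice2, ice5, ice6 and dish_floor below 0.075 m or distance between each of ice3, ice4, ice5 and dish_floor below 0.075 m or distance between each of ice3, ice4, ice6 and dish_floor below 0.075 m or distance between each of ice3, ice5, ice6 and dish_floor below 0.075 m or distance between each of ice4, ice5, ice6 and dish_floor below 0.075 m) and (distance between ice1 and dish_floor below 0.075 m or (x of ice1 in the frame of tub between -0.097 and 0.097 m and y of ice1 in the frame of tub between -0.05 and 0.05 m and z of ice1 in the frame of tub below 0.05 m)) and (distance between ice2 and dish_floor below 0.075 m or (x of ice2 in the frame of tub between -0.097 and 0.097 m and y of ice2 in the frame of tub between -0.05 and 0.05 m and z of ice2 in the frame of tub below 0.05 m)) and (distance between ice3 and dish_floor below 0.075 m or (x of ice3 in the frame of tub between -0.097 and 0.097 m and y of ice3 in the frame of tub between -0.05 and 0.05 m and z of ice3 in the frame of tub below 0.05 m)) and (distance between ice4 and dish_floor below 0.075 m or (x of ice4 in the frame of tub between -0.097 and 0.097 m and y of ice4 in the frame of tub between -0.05 and 0.05 m and z of ice4 in the frame of tub below 0.05 m)) and (distance between ice5 and dish_floor below 0.075 m or (x of ice5 in the frame of tub between -0.097 and 0.097 m and y of ice5 in the frame of tub between -0.05 and 0.05 m and z of ice5 in the frame of tub below 0.05 m)) and (distance between ice6 and dish_floor below 0.075 m or (x of ice6 in the frame of tub between -0.097 and 0.097 m and y of ice6 in the frame of tub between -0.05 and 0.05 m and z of ice6 in the frame of tub below 0.05 m)) and x of scoop_ring in the frame of hook_seat between -0.028 and 0.028 m and z of scoop_ring in the frame of hook_seat between -0.03 and 0 m and y of scoop_ring in the frame of hook_seat between -0.038 and 0.065 m and contact force between scoop and hook above 0.5 N and height (world z) of scoop_lip above 0.008 m and linear speed of scoop below 0.4 m/s and angular speed of scoop below 2 rad/s); the robot touches nothing.
It fails at once if the fingers touch a piece of ice (contact force between the fingers and ice1 above 0.3 N or contact force between the fingers and ice2 above 0.3 N or contact force between the fingers and ice3 above 0.3 N or contact force between the fingers and ice4 above 0.3 N or contact force between the fingers and ice5 above 0.3 N or contact force between the fingers and ice6 above 0.3 N).
It fails at once if a bystander (bottle, jar, cassettes, brush) is shifted by more than 30 mm (distance of any of bottle, jar, cassettes, brush from where it was at the start of the episode above 0.03 m).
It also fails if it takes over 64 s, if anything falls off the work surface, if the arm or the gripper's body presses on something with over 40 N, if the wrist force passes 120 N, or if a joint passes its speed limit or range.

## Working session

There is one attempt and no reset: what is moved stays moved. The work goes in short steps, Python scripts to look and compute and a tool call to move; the robot and the scene stay as the last step left them, time stands still between calls to the robot, and variables do not carry over. Pictures are saved under pics/ and viewed, at most 10 in all, crops included, and the job is handed in when it is done.

Besides the shell and the picture viewer there is one more tool, called after "Emit:" as name([rows], argument=value, ...), one row to a line, values as JSON. carry_out: Moves the arm, as the interface text tells. Shift numbers are shares of 0.025 m and turn numbers shares of 0.1 rad, none past 1 either way. Its arguments: {"type":"object","properties":{"commands":{"type":"array"},"squeeze":{"type":"number"}},"required":["commands"]}

```bash
ls; mkdir -p pics
python3 - <<'E'
from cell import arm
import cv2,numpy as np,pickle
s=arm.observe();print(s)
d={}
for n in("scene","side"):
    i=arm.get_image(n);d[n]=i;print(n,i["mtx"],i["R"],i["t"])
    cv2.imwrite(f"pics/{n}0.png",i["pixels"][:,:,::-1])
pickle.dump(d,open("d0.pkl","wb"))
E
```

```text
pics
{'clock': 0.0, 'joints': array([ 1.08941598,  0.43523148,  0.02497472,  1.57409355, -0.01161229,
        1.13397094, -0.07508417]), 'dq': array([ 0.00118079,  0.00034807,  0.00120812,  0.00230231, -0.00062571,
        0.00102705, -0.00102242]), 'joint_efforts': array([-1.74789857e-04, -6.67858815e+01,  9.84864347e-01, -3.14461613e+01,
       -6.05223561e-02,  4.29577637e-02,  1.71729807e-04]), 'position': array([ 0.23088201, -0.58025151,  0.22594107]), 'ee_rot': array([-3.08396317e+00, -5.91060194e-01,  6.61774165e-04]), 'force': array([ 0.04978206,  0.40775217, -1.03578154]), 'ft_torque': array([-0.01021927,  0.01781978,  0.02130214]), 'gripper_force': 0.0, 'width': 1.002414185583718}
scene [[491.09565931   0.         319.54334017]
 [  0.         491.09565931 241.45667404]
 [  0.           0.           1.        ]] [[ 0.51056024  0.85978989 -0.00946505]
 [ 0.73723513 -0.44339683 -0.50978781]
 [-0.44250717  0.25329942 -0.86024811]] [-0.32154669 -0.28493373  1.36482559]
side [[496.79152221   0.         309.38036893]
 [  0.         496.79152221 241.96207023]
 [  0.           0.           1.        ]] [[-0.83504456 -0.54984606  0.01923248]
 [-0.40537671  0.59125408 -0.69720036]
 [ 0.37198159 -0.58998976 -0.71661829]] [0.50839982 0.30002592 0.96408977]
```

View pics/scene0.png

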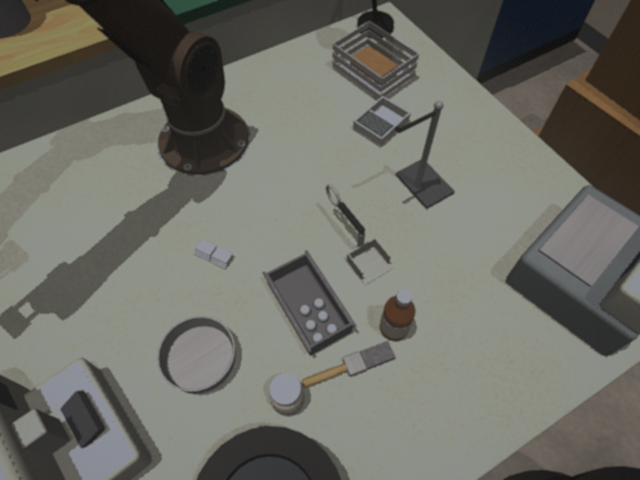

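View pics/side0.png

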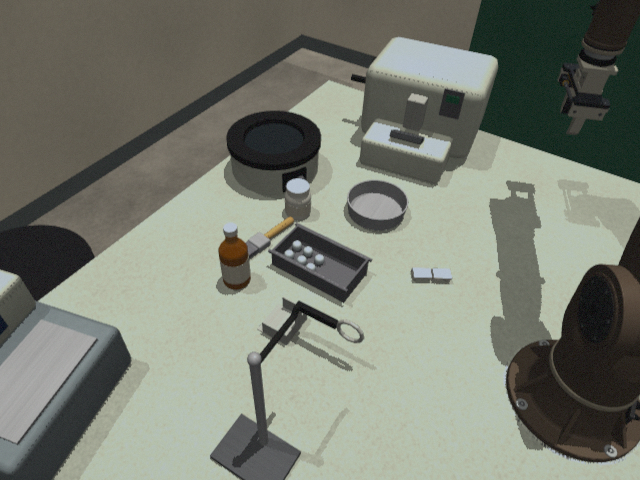

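The scene view shows the tub (corners about 264,270 / 305,253 / 354,325 / 313,352) with ice at its lower end. The dish is at (199,355), the scoop bowl at (370,262) with its ring at (332,197), and the hook post top at (438,106) with the arm tip at (398,130). The side view confirms this: the scoop mouth points away from the robot and the hook arm points toward the scoop.

```bash
cat > h.py <<'E'
import numpy as np,cv2
from scipy.spatial.transform import Rotation as Ro
def cloud(i,R=None,t=None):
    R=i["R"] if R is None else R; t=i["t"] if t is None else t
    z=i["range_z"];v,u=np.mgrid[:480,:640];K=i["mtx"]
    c=np.stack([(u-K[0,2])/K[0,0]*z,(v-K[1,2])/K[1,1]*z,z],-1)
    P=(c-t)@R; P[z==0]=np.nan
    return P
def ray(i,uv,h):
    K=i["mtx"];d=i["R"].T@np.linalg.inv(K)@np.array([uv[0],uv[1],1.]);o=-i["R"].T@i["t"]
    return o+d*(h-o[2])/d[2]
E
python3 - <<'E'
from h import *
import pickle
np.set_printoptions(precision=4,suppress=True)
d=pickle.load(open("d0.pkl","rb"))
A=[];C=[]
for n in d:
    P=cloud(d[n]);A.append(P.reshape(-1,3));C.append(d[n]["pixels"].reshape(-1,3))
    # bench offset
    m=np.abs(P[...,2])<.02;print(n,"bench z",np.nanmedian(P[m][:,2]))
S,D=A;
s=d["scene"];P=cloud(s)
for nm,(u,v) in dict(tubA=(264,270),tubB=(305,253),tubC=(354,325),tubD=(313,352)).items(): print(nm,ray(s,(u,v),.05)[:2])
for nm,(u,v) in dict(cass=(213,253),jar=(286,385),bottle=(404,296),posttop=(438,106),tip=(399,129)).items(): print(nm,np.nanmedian(P[v-2:v+3,u-2:u+3].reshape(-1,3),0))
print("ring",ray(s,(333,197),.095),"side",ray(d["side"],(349,331),.095))
def box(P,lo,hi): 
    return P[((P>lo)&(P<hi)).all(1)]
for k,Q in zip(d,A):
    # tub rim
    ctr=ray(s,(309,300),.05)
    q=box(Q,[ctr[0]-.15,ctr[1]-.12,.04],[ctr[0]+.15,ctr[1]+.12,.056]);
    r=cv2.minAreaRect(q[:,:2].astype(np.float32)*1000);print(k,"tub",r,len(q))
    c=ray(s,(199,355),.045)
    q=box(Q,[c[0]-.12,c[1]-.12,.036],[c[0]+.12,c[1]+.12,.05]);print("dish",cv2.minEnclosingCircle(q[:,:2].astype(np.float32)*1000),len(q))
    # hook
    q=box(Q,[.0,.0,.255],[.9,.6,.32]);print("hook hi",len(q),q.min(0) if len(q) else 0,q.max(0) if len(q) else 0)
    b=ray(s,(345,215),.09)
    q=box(Q,[b[0]-.12,b[1]-.12,.082],[b[0]+.14,b[1]+.1,.125]); print("handle",len(q),cv2.minAreaRect(q[:,:2].astype(np.float32)*1000),q[:,2].max())
E
```

```text
scene bench z 1.273058403893834e-05
side bench z 0.0012231522677250508
tubA [ 0.476  -0.0525]
tubB [0.4854 0.0477]
tubC [0.6886 0.0497]
tubD [ 0.6945 -0.0534]
cass [ 0.3567 -0.1303  0.0174]
jar [ 0.7356 -0.1354  0.0902]
bottle [0.724  0.132  0.1704]
posttop [0.4465 0.3965 0.2922]
tip [0.4481 0.2992 0.2759]
ring [0.4121 0.1667 0.095 ] side [0.4079 0.1712 0.095 ]
scene tub ((608.185791015625, 23.429244995117188), (168.84494018554688, 261.87017822265625), 89.4603500366211) 1285
dish ((567.9755859375, -259.7099914550781), 81.00292205810547) 684
hook hi 1176 [0.0259 0.     0.255 ] [0.453  0.4091 0.32  ]
handle 408 ((455.48138427734375, 170.55970764160156), (147.51560974121094, 16.21592140197754), 1.5027828216552734) 0.12467367264205201
side tub ((608.151611328125, -31.94739532470703), (179.76089477539062, 264.1064758300781), 89.48345947265625) 1258
dish ((567.7457885742188, -257.57373046875), 82.73136138916016) 515
hook hi 3184 [0.0001 0.0001 0.255 ] [0.4498 0.4145 0.32  ]
handle 603 ((451.55572509765625, 172.9560089111328), (147.87745666503906, 15.9913911819458), 2.3011953830718994) 0.12494560982746908
```

Run:
```python
from h import *
import pickle
np.set_printoptions(precision=4,suppress=True)
d=pickle.load(open("d0.pkl","rb"))
def box(P,lo,hi): 
    return P[((P>lo)&(P<hi)).all(1)]
for k in d:
    Q=cloud(d[k]).reshape(-1,3)
    q=box(Q,[.46,-.07,.043],[.71,.07,.056]);print(k,"tub",cv2.minAreaRect(q[:,:2].astype(np.float32)*1000),len(q))
    q=box(Q,[.37,.13,.082],[.53,.22,.112]);r=q[:,:2];c=r.mean(0);print("handle",c,np.degrees(np.arctan(np.polyfit(r[:,0],r[:,1],1))),r.min(0),r.max(0),cv2.minAreaRect(r.astype(np.float32)*1000))
    h=box(Q,[.44,.13,.082],[.53,.22,.112]);h=h[h[:,0]<.515];print(" bar fit",np.polyfit(h[:,0]-.47,h[:,1],1),h[:,0].max(),"ring mean",r[r[:,0]<.43].mean(0))
    w=box(Q,[.46,.10,.03],[.62,.24,.042]);print(" bowl rim",w.min(0),w.max(0),cv2.minAreaRect(w[:,:2].astype(np.float32)*1000))
    q=box(Q,[.3,.2,.255],[.6,.37,.283]);p=np.polyfit(q[:,1]-.33,q[:,0],1);print("arm",p,q.min(0),q.max(0))
    q=box(Q,[.3,.2,.2],[.6,.5,.25]);print("post",(q.min(0)+q.max(0))/2,q.max(0)-q.min(0))
    q=box(Q,[.3,.2,.008],[.6,.5,.016]);print("foot",cv2.minAreaRect(q[:,:2].astype(np.float32)*1000))
    i=d[k];P=cloud(i);m=((P[...,0]>.5)&(P[...,0]<.69)&(abs(P[...,1])<.05)&(P[...,2]>.016)&(P[...,2]<.045)&(i["pixels"].min(-1)>110)).astype(np.uint8)
    n,l,st,ce=cv2.connectedComponentsWithStats(m)
    for a in range(1,n):
        if st[a,4]>8: print(" ice",st[a,4],ray(i,ce[a],.022)[:2])
    q=box(Q,[.6,-.15,.008],[.85,.2,.03]);q=q[(q[:,0]>.71)|(abs(q[:,1])>.07)];print("brush",q.min(0),q.max(0))
```

```text
scene tub ((583.5206909179688, -2.684375762939453), (116.21235656738281, 212.9672088623047), 89.42320251464844) 1159
handle [0.477  0.1689] [1.9276 8.6905] [0.3818 0.1622] [0.5294 0.1804] ((455.48138427734375, 170.55970764160156), (147.51560974121094, 16.21592140197754), 1.5027828216552734)
 bar fit [0.0381 0.1685] 0.5148617522777263 ring mean [0.3898 0.1663]
 bowl rim [0.5221 0.1322 0.03  ] [0.589  0.2155 0.0417] ((555.0536499023438, 174.06365966796875), (66.22969055175781, 82.64411163330078), 1.2413543462753296)
arm [-0.054  0.446] [0.4388 0.2899 0.2671] [0.4507 0.3697 0.283 ]
post [0.4428 0.4005 0.2251] [0.0163 0.0151 0.0497]
foot ((489.0283508300781, 340.949951171875), (156.00570678710938, 318.15545654296875), 28.72350311279297)
 ice 62 [0.5947 0.0179]
 ice 66 [ 0.5926 -0.0167]
 ice 64 [0.6253 0.0096]
 ice 69 [ 0.6295 -0.0236]
 ice 67 [0.6605 0.0113]
 ice 62 [ 0.6616 -0.0253]
brush [ 0.7104 -0.15    0.0081] [0.7825 0.1472 0.0299]
side tub ((582.7718505859375, -1.8992538452148438), (119.81643676757812, 213.0423126220703), 89.61605834960938) 1088
handle [0.4638 0.1756] [2.0572 9.0286] [0.3776 0.165 ] [0.5256 0.1824] ((451.55572509765625, 172.9560089111328), (147.87745666503906, 15.9913911819458), 2.3011953830718994)
 bar fit [0.0358 0.1761] 0.5148827294196319 ring mean [0.3964 0.1724]
 bowl rim [0.518  0.1352 0.0301] [0.5884 0.219  0.0408] ((552.4364624023438, 176.40411376953125), (68.74227905273438, 82.99414825439453), 2.170527219772339)
arm [-0.0263  0.4413] [0.4363 0.2952 0.2682] [0.4481 0.37   0.2827]
post [0.4388 0.4062 0.2248] [0.0134 0.0138 0.0484]
foot ((469.6528625488281, 333.01983642578125), (148.44216918945312, 293.7341613769531), 17.388940811157227)
 ice 45 [ 0.6614 -0.0225]
 ice 50 [ 0.628  -0.0213]
 ice 52 [0.659  0.0137]
 ice 58 [0.6241 0.013 ]
 ice 57 [ 0.5914 -0.014 ]
 ice 41 [0.5935 0.0183]
brush [ 0.6893 -0.15    0.008 ] [0.8495 0.168  0.0299]
```

Emit:
carry_out([
  [1,0,0,0,0,0,0.855],
  [1,0,0,0,0,0,0.855],
  [1,0,0,0,0,0,0.855],
  [1,0,0,0,0,0,0.855],
  [1,0.4,-0.99,0,0,0,0],
  [1,0.4,-0.99,0,0,0,0],
  [1,0.4,-0.99,0,0,0,0],
  [1,0.4,-0.99,0,0,0,0],
], squeeze=50)

```text
clock: 0.9
position: [0.2676, -0.4791, 0.2263]
ee_rot: [-3.14, -0.058, 0.001]
force: [0.3, -0.1, 0.0]
width: 0.997
gripper_force: 0.0
```

Emit:
carry_out([
  [1,0.4,-0.99,0,0,0,0],
  [1,0.4,-0.99,0,0,0,0],
  [1,0.4,-0.99,0,0,0,0],
  [1,0.4,-0.99,0,0,0,0],
  [1,0.4,-0.99,0,0,0,0],
  [1,0.4,-0.99,0,0,0,0],
  [1,0.4,-0.99,0,0,0,0],
  [1,0.4,-0.99,0,0,0,0],
])

```text
clock: 1.7
position: [0.3402, -0.2783, 0.2265]
ee_rot: [-3.141, -0.058, 0.001]
force: [0.6, -0.4, 1.0]
width: 1.002
gripper_force: 0.0
```

Emit:
carry_out([
  [1,0.4,-0.99,0,0,0,0],
  [1,0.4,-0.99,0,0,0,0],
  [1,0.4,-0.99,0,0,0,0],
  [1,0.4,-0.99,0,0,0,0],
  [1,0.4,-0.99,0,0,0,0],
  [1,0.4,-0.99,0,0,0,0],
  [1,0.4,-0.99,0,0,0,0],
  [1,0.4,-0.99,0,0,0,0],
])

```text
clock: 2.5
position: [0.4128, -0.0776, 0.2266]
ee_rot: [3.141, 0.058, -0.001]
force: [0.1, 0.1, -0.3]
width: 0.997
gripper_force: 0.0
```

Emit:
carry_out([
  [1,0.4,-0.99,0.4,0,0,0],
  [1,0.4,-0.99,0.4,0,0,0],
  [1,0.4,-0.99,0.4,0,0,0],
  [1,0.4,-0.99,0.4,0,0,0],
  [1,0.4,-0.99,0.4,0,0,0],
  [1,0.4,-0.99,0.4,0,0,0],
  [1,0,0,0,0,0,0],
  [1,0,0,0,0,0,0],
])

```text
clock: 3.3
position: [0.4669, 0.0721, 0.1663]
ee_rot: [3.141, 0.06, -0.002]
force: [0.1, 0.5, -0.7]
width: 0.995
gripper_force: 0.0
```

Emit:
carry_out([
  [1,0.4,-1,0,0,0,0],
  [1,0.4,-1,0,0,0,0],
  [1,0.4,-1,0,0,0,0],
  [1,0.35,-1,0,0,0,0],
  [1,0,0,0.9,0,0,0],
  [1,0,0,0.9,0,0,0],
  [1,0,0,0.9,0,0,0],
  [1,0,0,0.9,0,0,0],
])

```text
clock: 4.1
position: [0.5026, 0.1716, 0.0763]
ee_rot: [3.14, 0.055, 0.001]
force: [-0.1, 0.2, -0.1]
width: 0.998
gripper_force: 0.0
```

Emit:
carry_out([
  [1,0,0,0,0,0,0],
  [0,0,0,0,0,0,0],
  [0,0,0,0,0,0,0],
  [0,0,0,0,0,0,0],
  [0,0,0,0,0,0,0],
  [0,0,0,0,0,0,0],
  [0,0,0,0,0,0,0],
])

```text
clock: 4.8
position: [0.5025, 0.1733, 0.077]
ee_rot: [-3.141, -0.058, -0.001]
force: [1.1, -0.6, -0.2]
width: 0.527
gripper_force: 0.0
```

Emit:
carry_out([
  [0,0,0,0,0,0,0],
  [0,0,0,0,0,0,0],
  [0,0,0,0,0,0,0],
  [0,0,0,0,0,0,0],
  [0,0,0,0,0,0,0],
  [0,0,0,0,0,0,0],
  [0,0,0,0,0,0,0],
])

```text
clock: 5.5
position: [0.5023, 0.1733, 0.0766]
ee_rot: [3.141, 0.058, -0.0]
force: [0.5, -0.1, -0.2]
width: 0.145
gripper_force: 50.0
```

Emit:
carry_out([
  [0,0,0,-1,0,0,0],
  [0,0,0,-1,0,0,0],
  [0,0,0,-0.8,0,0,0],
  [0,0,0,0,0,0,0],
])

```text
clock: 5.9
position: [0.5038, 0.174, 0.1491]
ee_rot: [-3.14, -0.057, -0.006]
force: [0.7, -0.9, -1.4]
width: 0.148
gripper_force: 50.0
```

```bash
cat > meas.py <<'E'
from h import *
from cell import arm
np.set_printoptions(precision=4,suppress=True)
s=arm.observe();p=s["position"];R=Ro.from_rotvec(s["ee_rot"]).as_matrix()
print(s["clock"],p,s["ee_rot"],s["force"],s["width"],s["gripper_force"])
import sys
for n in("scene","side"):
    i=arm.get_image(n);cv2.imwrite(f"pics/{n}_{sys.argv[1]}.png",i["pixels"][:,:,::-1])
    Q=cloud(i).reshape(-1,3);Q=Q[~np.isnan(Q[:,0])];T=(Q-p)@R  # tool coords
    # ring: behind fingers; lower bowl
    r=T[(T[:,0]<-.055)&(T[:,0]>-.14)&(abs(T[:,1])<.03)&(abs(T[:,2]+.019)<.045)]
    b=T[(T[:,0]>.015)&(T[:,0]<.12)&(abs(T[:,1])<.06)&(T[:,2]>.02)&(T[:,2]<.085)]
    print(n,"ring lo/hi",r.min(0),r.max(0),len(r))
    print("  bowl lo/hi",b.min(0),b.max(0),len(b))
    rim=b[b[:,2]<.043]; 
    if len(rim): print("  rim",cv2.minAreaRect(rim[:,:2].astype(np.float32)*1000), np.polyfit(rim[:,0],rim[:,2],1))
E
python3 meas.py 1
```

```text
5.9 [0.5038 0.174  0.1491] [-3.1396 -0.0574 -0.0064] [ 0.6548 -0.9109 -1.3984] 0.1475339902075529 49.99941408634186
scene ring lo/hi [-0.122  -0.0027 -0.0502] [-0.0717  0.0064  0.0069] 128
  bowl lo/hi [ 0.0181 -0.0393  0.0201] [0.1017 0.0426 0.0807] 1505
  rim ((52.338096618652344, 1.6898574829101562), (81.82637786865234, 66.0661849975586), 88.74523162841797) [0.079 0.035]
side ring lo/hi [-0.126 -0.008 -0.049] [-0.055   0.0069  0.0097] 397
  bowl lo/hi [ 0.021  -0.0424  0.0367] [0.0988 0.0337 0.0788] 590
  rim ((50.698829650878906, -39.07840347290039), (20.277759552001953, 62.210693359375), 74.46141815185547) [0.0029 0.0407]
```

Emit:
carry_out([
  [0,-0.17,0.88,0,0,0,0.44],
  [0,-0.17,0.88,0,0,0,0],
  [0,-0.17,0.88,0,0,0,0],
  [0,-0.17,0.88,0,0,0,0],
  [0,-0.17,0.88,0,0,0,0],
  [0,-0.17,0.88,0,0,0,0],
  [0,-0.17,0.88,0,0,0,0],
  [0,-0.17,0.88,0,0,0,0],
])

```text
clock: 6.8
position: [0.4668, -0.0037, 0.1453]
ee_rot: [3.141, -0.011, -0.004]
force: [0.5, -0.8, -2.4]
width: 0.151
gripper_force: 50.0
```

Emit:
carry_out([
  [0,0,0,0,0,0,0],
  [0,0,0,0,0,0,0],
])

```text
clock: 7.0
position: [0.4673, -0.003, 0.1457]
ee_rot: [3.142, -0.013, -0.003]
force: [0.8, 0.6, -1.1]
width: 0.148
gripper_force: 50.0
```

```bash
python3 meas.py 2; python3 -c "
import cv2,numpy as np
a=cv2.imread('pics/scene_2.png')[200:400,220:420];b=cv2.imread('pics/side_2.png')[200:360,220:420]
cv2.imwrite('pics/c2.png',np.hstack([cv2.resize(a,(400,400)),cv2.resize(b,(400,320))[:].__class__(0) if 0 else cv2.copyMakeBorder(cv2.resize(b,(400,320)),0,80,0,0,0)]))"
```

```text
7.0 [ 0.4673 -0.003   0.1457] [ 3.1415 -0.0134 -0.0029] [ 0.7516  0.611  -1.1079] 0.14773508135380353 49.99958038330078
scene ring lo/hi [-0.1175  0.0005 -0.0068] [-0.1022  0.0052  0.005 ] 11
  bowl lo/hi [ 0.0172 -0.0398  0.0212] [0.1018 0.0416 0.0802] 1555
  rim ((51.735069274902344, 1.0492134094238281), (68.7864761352539, 81.07402038574219), 1.0518995523452759) [0.0756 0.035 ]
side ring lo/hi [-0.1244 -0.0112 -0.0509] [-0.0553  0.0053  0.0069] 340
  bowl lo/hi [ 0.016  -0.0451  0.0262] [0.1012 0.0349 0.08  ] 858
  rim ((41.14552307128906, -34.88082504272461), (33.67247009277344, 79.51485443115234), 58.39442825317383) [0.0501 0.0363]
```

View pics/c2.png

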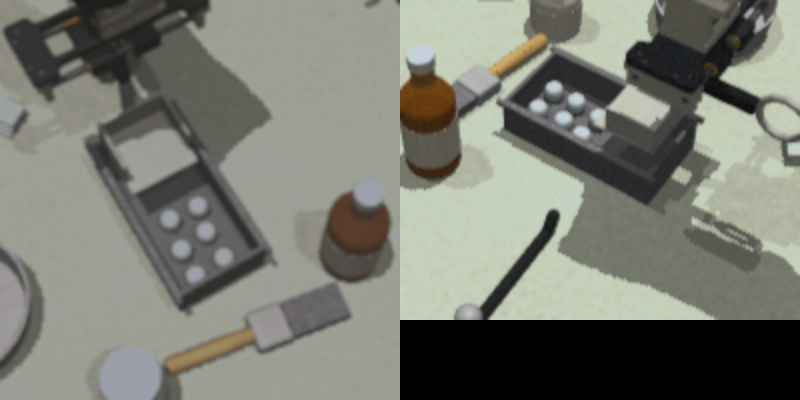

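The picture shows the bowl centred laterally over the near half of the tub, clear of the ice (nearest pieces at 170,218 and 198,207 in the crop).

Emit:
carry_out([
  [0,0.12,-0.02,0.5,0,0,0],
  [0,0,0,0.5,0,0,0],
  [0,0,0,0.5,0,0,0],
  [0,0,0,0.4,0,0,0],
  [0,0,0,0.3,0,0,0],
  [0,0,0,0.1,0,0,0],
  [0,0,0,0,0,0,0],
])

```text
clock: 7.8
position: [0.4711, -0.002, 0.0889]
ee_rot: [-3.141, 0.011, 0.0]
force: [1.1, 0.9, -1.9]
width: 0.151
gripper_force: 50.0
```

Emit:
carry_out([
  [0,0,0,0.06,0,0,0],
  [0,0,0,0,0,0,0],
])

```text
clock: 8.0
position: [0.4711, -0.0022, 0.0879]
ee_rot: [3.141, -0.012, 0.0]
force: [0.5, -0.6, -1.7]
width: 0.15
gripper_force: 50.0
```

Emit:
carry_out([
  [0,0,0,0.06,0,0,0],
  [0,0,0,0,0,0,0],
])

```text
clock: 8.2
position: [0.4711, -0.0023, 0.0863]
ee_rot: [3.142, -0.012, 0.001]
force: [0.3, -0.9, -2.1]
width: 0.151
gripper_force: 50.0
```

Emit:
carry_out([
  [0,0,0,0.06,0,0,0],
  [0,0,0,0,0,0,0],
])

```text
clock: 8.4
position: [0.4711, -0.0022, 0.0846]
ee_rot: [3.142, -0.012, 0.0]
force: [0.0, 0.3, -2.2]
width: 0.148
gripper_force: 50.0
```

Emit:
carry_out([
  [0,0,0,0.06,0,0,0],
  [0,0,0,0,0,0,0],
])

```text
clock: 8.6
position: [0.4711, -0.0022, 0.0831]
ee_rot: [3.142, -0.012, 0.0]
force: [1.9, -0.1, -1.3]
width: 0.149
gripper_force: 50.0
```

Emit:
carry_out([
  [0,0,0,0.04,0,0,0],
  [0,0,0,0,0,0,0],
])

```text
clock: 8.8
position: [0.4711, -0.0022, 0.0821]
ee_rot: [-3.142, 0.011, -0.0]
force: [-0.0, -0.4, -2.1]
width: 0.152
gripper_force: 50.0
```

Emit:
carry_out([
  [0,0,0,0.03,0,0,0],
  [0,0,0,0,0,0,0],
])

```text
clock: 9.0
position: [0.4711, -0.0021, 0.0816]
ee_rot: [3.142, -0.011, 0.0]
force: [-0.8, 0.5, 1.3]
width: 0.146
gripper_force: 50.0
```

Emit:
carry_out([
  [0,0,0,0.03,0,0,0],
  [0,0,0,0,0,0,0],
])

```text
clock: 9.2
position: [0.4711, -0.0021, 0.0815]
ee_rot: [3.141, -0.011, 0.001]
force: [-3.5, 1.2, 13.8]
width: 0.148
gripper_force: 50.0
```

Emit:
carry_out([
  [0,0.15,0,-0.015,0,0,0],
  [0,0.25,0,0,0,0,0],
  [0,0.25,0,0,0,0,0],
  [0,0.25,0,0,0,0,0],
  [0,0.25,0,0,0,0,0],
  [0,0.25,0,0,0,0,0],
  [0,0.25,0,0,0,0,0],
  [0,0,0,0,0,0,0],
])

```text
clock: 10.0
position: [0.5116, -0.0025, 0.0816]
ee_rot: [3.141, -0.011, -0.003]
force: [-5.5, 0.3, 12.1]
width: 0.149
gripper_force: 50.0
```

Emit:
carry_out([
  [0,0.25,0,0,0,0,0],
  [0,0.25,0,0,0,0,0],
  [0,0.25,0,0,0,0,0],
  [0,0.25,0,0,0,0,0],
  [0,0.25,0,0,0,0,0],
  [0,0.25,0,0,0,0,0],
  [0,0,0,0,0,0,0],
])

```text
clock: 10.7
position: [0.5491, -0.0028, 0.0816]
ee_rot: [3.141, -0.011, -0.003]
force: [-5.6, -0.5, 9.9]
width: 0.152
gripper_force: 50.0
```

```bash
python3 meas.py 3; python3 -c "
import cv2,numpy as np
a=cv2.imread('pics/scene_3.png')[220:370,250:400];b=cv2.imread('pics/side_3.png')[210:310,240:390]
cv2.imwrite('pics/c3.png',np.hstack([cv2.resize(a,(400,400)),cv2.copyMakeBorder(cv2.resize(b,(400,267)),0,133,0,0,0)]))"
```

```text
10.7 [ 0.5491 -0.0028  0.0816] [ 3.1411 -0.0114 -0.0025] [-5.6133 -0.459   9.9498] 0.15158152624235954 50.00230014324188
scene ring lo/hi [-0.1001  0.0045  0.0005] [-0.0934  0.0052  0.009 ] 2
  bowl lo/hi [ 0.0151 -0.0578  0.0204] [0.12   0.06   0.0849] 2602
  rim ((67.41583251953125, 0.05146026611328125), (104.81179809570312, 115.50572967529297), 0.16157673299312592) [-0.0307  0.0357]
side ring lo/hi [-0.1249 -0.0099 -0.0511] [-0.0552  0.0066  0.0077] 282
  bowl lo/hi [ 0.015  -0.06    0.0262] [0.12   0.056  0.0846] 1354
  rim ((67.02987670898438, -2.012603759765625), (116.03410339355469, 103.71346282958984), 89.93102264404297) [-0.0519  0.0368]
```

View pics/c3.png

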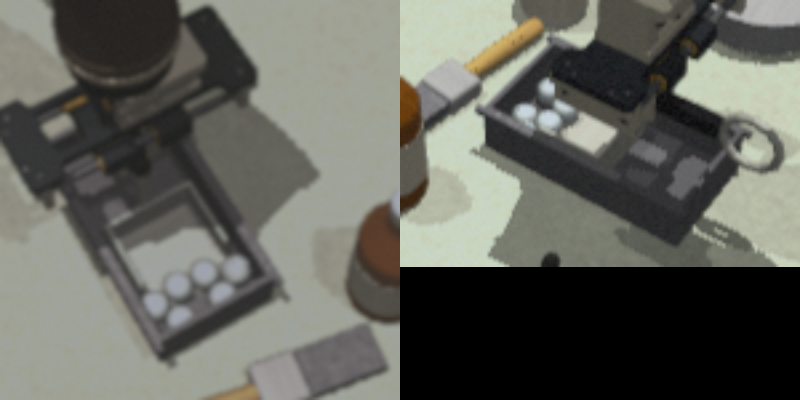

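The ice is bunched against the far wall, with a row of four at the lip (155,305 to 237,268 in the crop) and two behind it. I'll keep pushing slowly.

Emit:
carry_out([
  [0,0.15,0,0,0,0,0],
  [0,0.15,0,0,0,0,0],
  [0,0.15,0,0,0,0,0],
  [0,0,0,0,0,0,0],
])

```text
clock: 11.2
position: [0.5593, -0.0029, 0.0816]
ee_rot: [3.141, -0.011, -0.005]
force: [-9.1, 0.4, 14.7]
width: 0.147
gripper_force: 50.0
```

Emit:
carry_out([
  [0,0.15,0,0,0,0,0],
  [0,0.15,0,0,0,0,0],
  [0,0.1,0,0,0,0,0],
  [0,0,0,0,0,0,0],
])

```text
clock: 11.6
position: [0.5689, -0.003, 0.0816]
ee_rot: [3.141, -0.011, -0.006]
force: [-10.2, 0.0, 16.2]
width: 0.147
gripper_force: 50.0
```

```bash
python3 meas.py 4 | head -1; python3 -c "
import cv2,numpy as np
a=cv2.imread('pics/scene_4.png')[220:370,250:400];b=cv2.imread('pics/side_4.png')[210:310,240:390]
cv2.imwrite('pics/c4.png',np.hstack([cv2.resize(a,(400,400)),cv2.copyMakeBorder(cv2.resize(b,(400,267)),0,133,0,0,0)]))"
```

```text
11.6 [ 0.5689 -0.003   0.0816] [ 3.1407 -0.0113 -0.006 ] [-10.2421   0.0166  16.2464] 0.14654396643616224 50.0036358833313
```

View pics/c4.png

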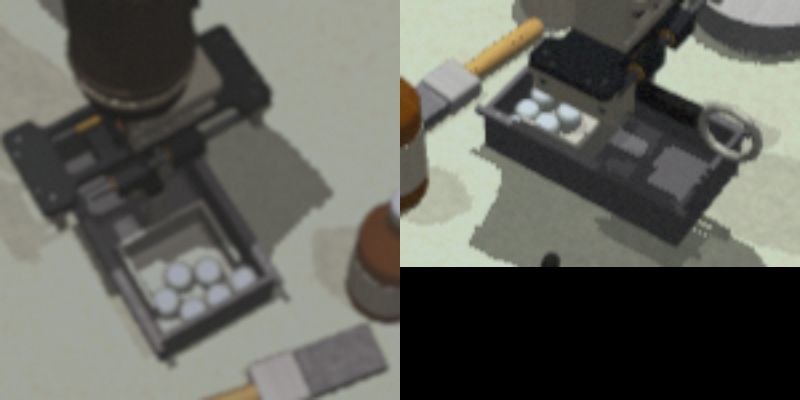

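```bash
cat > plan.py <<'E'
import numpy as np
# planar plan: tool axes x'=(c,s) z'=(s,-c) in world (x,z); pitch th nose up. point in scoop-in-tool: (a,b)-> p + a*x' + b*z'
def ax(th): c,s=np.cos(th),np.sin(th); return np.array([c,s]),np.array([s,-c])
def tcp_for(pt,ab,th): x,z=ax(th); return np.array(pt)-ab[0]*x-ab[1]*z
def rows(p0,th0,poses):
    for p,th in poses:
        x,z=ax(th0);d=np.array(p)-p0
        print([round(float(d@x/.025),2),0,round(float(d@z/.025),2),0,round((th-th0)/.1,2),0],"tcp",np.round(p,4));p0,th0=np.array(p),th
E
python3 - <<'E'
from plan import *
LIP=(.102,.0755);BACK=(.026,.0765)
p0=np.array([.5689,.0816]);P=[]
# th, lift of back edge
for th,l in [(.0,.0),(.05,.001),(.1,.003),(.15,.006),(.2,.012),(.25,.02),(.3,.028),(.35,.036)]:
    lipx=.674
    x=tcp_for((lipx,0),LIP,th)[0]; z=tcp_for((0,.0052+l),BACK,th)[1]
    P.append(((x,z),th))
rows(p0,0,P)
E
```

```text
[0.12, 0, -0.0, 0, 0.0, 0] tcp [0.572  0.0817]
[-0.15, 0, 0.02, 0, 0.5, 0] tcp [0.5684 0.0813]
[-0.13, 0, -0.02, 0, 0.5, 0] tcp [0.565  0.0817]
[-0.12, 0, -0.06, 0, 0.5, 0] tcp [0.5619 0.083 ]
[-0.09, 0, -0.18, 0, 0.5, 0] tcp [0.559 0.087]
[-0.05, 0, -0.25, 0, 0.5, 0] tcp [0.5565 0.0929]
[-0.03, 0, -0.24, 0, 0.5, 0] tcp [0.5542 0.0986]
[-0.01, 0, -0.24, 0, 0.5, 0] tcp [0.5523 0.1041]
```

Emit:
carry_out([
  [0,0.1,0,0,0,0,0],
  [0,-0.15,0,0.0,0,0.5,0],
  [0,-0.13,0,-0.03,0,0.5,0],
  [0,-0.12,0,-0.07,0,0.5,0],
  [0,0,0,0,0,0,0],
])

```text
clock: 12.2
position: [0.5609, -0.0031, 0.0826]
ee_rot: [3.132, -0.011, 0.232]
force: [-0.3, -1.0, -2.4]
width: 0.148
gripper_force: 50.0
```

Emit:
carry_out([
  [0,-0.09,0,-0.18,0,0.5,0],
  [0,-0.05,0,-0.25,0,0.5,0],
  [0,-0.03,0,-0.24,0,0.5,0],
  [0,-0.01,0,-0.24,0,0.5,0],
  [0,0,0,0,0,0,0],
])

```text
clock: 12.7
position: [0.5526, -0.003, 0.1042]
ee_rot: [3.092, -0.01, 0.544]
force: [-0.7, 0.3, -1.6]
width: 0.148
gripper_force: 50.0
```

```bash
python3 meas.py 5 | head -1; python3 -c "
import cv2,numpy as np
a=cv2.imread('pics/scene_5.png')[220:370,250:400];b=cv2.imread('pics/side_5.png')[210:310,240:390]
cv2.imwrite('pics/c5.png',np.hstack([cv2.resize(a,(400,400)),cv2.copyMakeBorder(cv2.resize(b,(400,267)),0,133,0,0,0)]))"
```

```text
12.7 [ 0.5526 -0.003   0.1042] [ 3.0917 -0.0105  0.544 ] [-0.6575  0.259  -1.5709] 0.1477641687874745 49.99937295913696
```

View pics/c5.png

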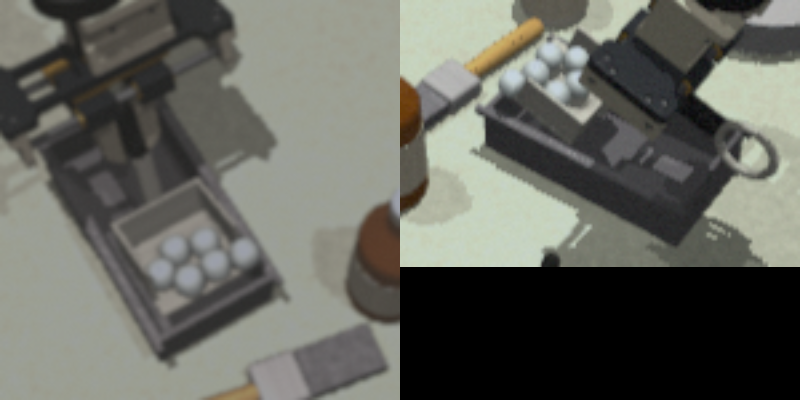

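All six pieces are in the scoop, but one sits at the mouth's +y corner (245,250). While still over the tub, I'll roll and tilt the scoop a little so it slides inward.

Emit:
carry_out([
  [0,-0.1,0.14,-0.15,0.45,0.3,0],
  [0,-0.1,0.14,-0.15,0.45,0.3,0],
  [0,-0.1,0.14,-0.15,0.45,0.3,0],
  [0,-0.1,0.14,-0.15,0.45,0.3,0],
  [0,0,0,0,0,0,0],
  [0,0,0,0,0,0,0],
])

```text
clock: 13.4
position: [0.5405, -0.0181, 0.1122]
ee_rot: [-2.901, -0.029, -0.677]
force: [0.5, -0.3, -1.9]
width: 0.147
gripper_force: 50.0
```

```bash
python3 meas.py 6 | head -1; python3 -c "
import cv2,numpy as np
a=cv2.imread('pics/scene_6.png')[220:370,250:400];b=cv2.imread('pics/side_6.png')[210:310,240:390]
cv2.imwrite('pics/c6.png',np.hstack([cv2.resize(a,(400,400)),cv2.copyMakeBorder(cv2.resize(b,(400,267)),0,133,0,0,0)]))"
```

```text
13.4 [ 0.5405 -0.0181  0.1122] [-2.9005 -0.0286 -0.6775] [ 0.485  -0.3122 -1.9266] 0.14697819699878167 49.9995481967926
```

View pics/c6.png

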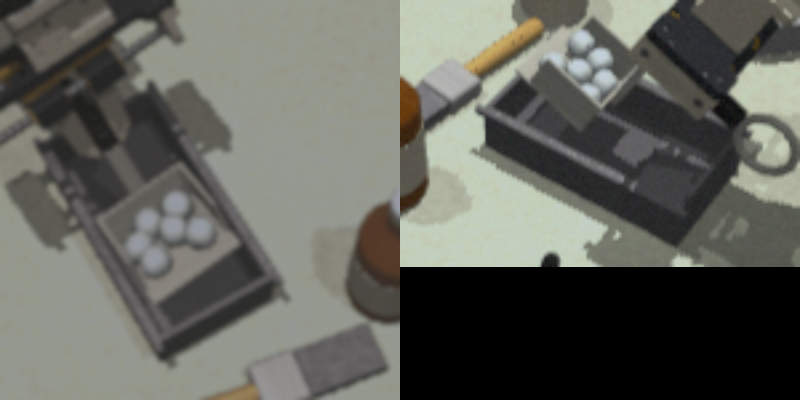

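All six pieces are now well inside the bowl. I'll undo the roll while lifting, then carry them to the dish.

Emit:
carry_out([
  [0,0.13,-0.14,-0.27,-0.45,0,0],
  [0,0.13,-0.14,-0.27,-0.45,0,0],
  [0,0.13,-0.14,-0.27,-0.45,0,0],
  [0,0.13,-0.14,-0.27,-0.45,0,0],
  [0,0.13,0,-0.27,0,0,0],
  [0,0.13,0,-0.27,0,0,0],
  [0,0.13,0,-0.27,0,0,0],
  [0,0.13,0,-0.27,0,0,0],
])

```text
clock: 14.3
position: [0.5385, -0.0089, 0.1705]
ee_rot: [-3.058, 0.027, -0.71]
force: [0.6, -0.2, -2.3]
width: 0.15
gripper_force: 50.0
```

Emit:
carry_out([
  [0,-0.1,0.2,-0.05,0,0,0],
  [0,-0.2,0.4,-0.1,0,0,0],
  [0,-0.3,0.6,-0.15,0,0,0],
  [0,-0.37,0.8,-0.19,0,0,0],
  [0,-0.37,0.85,-0.19,0,0,0],
  [0,-0.37,0.85,-0.19,0,0,0],
  [0,-0.37,0.85,-0.19,0,0,0],
  [0,-0.37,0.85,-0.19,0,0,0],
])

```text
clock: 15.1
position: [0.4667, -0.1436, 0.1701]
ee_rot: [-3.058, 0.027, -0.711]
force: [-0.5, -0.2, -2.9]
width: 0.147
gripper_force: 50.0
```

Emit:
carry_out([
  [0,-0.37,0.85,-0.19,0,0,0],
  [0,-0.37,0.85,-0.19,0,0,0],
  [0,-0.37,0.85,-0.19,0,0,0],
  [0,-0.37,0.85,-0.19,0,0,0],
  [0,-0.3,0.75,-0.15,0,0,0],
  [0,-0.2,0.5,-0.1,0,0,0],
  [0,-0.1,0.25,-0.05,0,0,0],
  [0,0,0,0,0,0,0],
])

```text
clock: 15.9
position: [0.4071, -0.2646, 0.1703]
ee_rot: [-3.058, 0.028, -0.711]
force: [-0.2, -0.7, -2.2]
width: 0.148
gripper_force: 50.0
```

```bash
python3 meas.py 7 | head -1
python3 - <<'E'
from cell import arm
from h import *
print(arm.observe()["joints"]); print(Ro.from_rotvec(arm.observe()["ee_rot"]).as_matrix())
a=cv2.imread('pics/scene_7.png')[240:440,100:300];b=cv2.imread('pics/side_7.png')[140:290,330:480]
cv2.imwrite('pics/c7.png',np.hstack([cv2.resize(a,(400,400)),cv2.resize(b,(400,400))]))
E
```

```text
15.9 [ 0.4071 -0.2646  0.1703] [-3.0583  0.0283 -0.7109] [-0.1733 -0.6803 -2.2296] 0.14774598309747639 49.999351501464844
[ 1.19183882  0.18173248 -0.57664967  2.25437119 -0.44549744  0.39737103
 -0.56171055]
[[ 8.97425687e-01 -1.39899042e-02  4.40943783e-01]
 [-1.51388122e-02 -9.99884985e-01 -9.12443257e-04]
 [ 4.40905833e-01 -5.85651510e-03 -8.97534260e-01]]
```

View pics/c7.png

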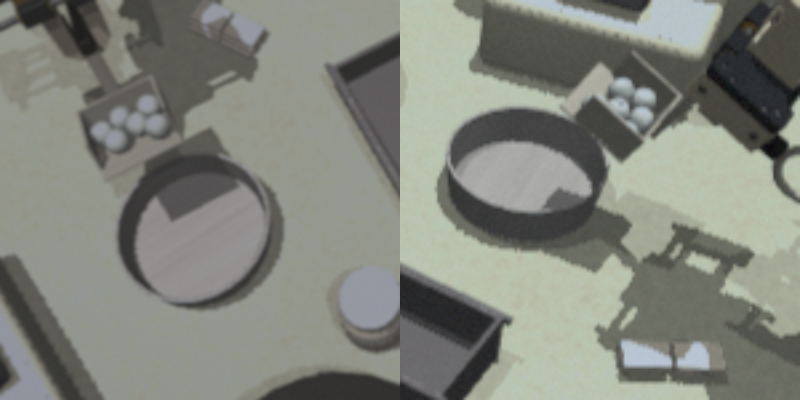

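Run:
```python
from plan import *
LIP=(.102,.0755)
P=[]
for th,z in [(.4,.145),(.33,.13),(.26,.113),(.2,.096),(.14,.083),(.08,.074),(.03,.066),(-.02,.06),
 (-.06,.056),(-.1,.052),(-.14,.048),(-.18,.046),(-.22,.045),(-.26,.044),(-.32,.043),(-.38,.042),(-.45,.041),(-.53,.04),(-.61,.04),(-.69,.04)]:
    P.append((tcp_for((.535,z),LIP,th),th))
rows(np.array([.4071,.1703]),.457,P)
```

```text
[0.24, 0, -0.08, 0, -0.57, 0] tcp [0.4117 0.1748]
[-0.01, 0, 0.27, 0, -0.7, 0] tcp [0.414  0.1684]
[0.0, 0, 0.37, 0, -0.7, 0] tcp [0.417  0.1597]
[0.01, 0, 0.42, 0, -0.6, 0] tcp [0.42   0.1497]
[0.09, 0, 0.27, 0, -0.6, 0] tcp [0.4235 0.1435]
[0.14, 0, 0.12, 0, -0.6, 0] tcp [0.4273 0.1411]
[0.13, 0, 0.12, 0, -0.5, 0] tcp [0.4308 0.1384]
[0.15, 0, 0.04, 0, -0.5, 0] tcp [0.4345 0.1375]
[0.13, 0, -0.0, 0, -0.4, 0] tcp [0.4377 0.1375]
[0.13, 0, -0.0, 0, -0.4, 0] tcp [0.441  0.1373]
[0.14, 0, -0.0, 0, -0.4, 0] tcp [0.4445 0.137 ]
[0.14, 0, -0.08, 0, -0.4, 0] tcp [0.4482 0.1385]
[0.13, 0, -0.12, 0, -0.4, 0] tcp [0.4519 0.1409]
[0.13, 0, -0.12, 0, -0.4, 0] tcp [0.4558 0.1432]
[0.2, 0, -0.2, 0, -0.6, 0] tcp [0.4619 0.1468]
[0.2, 0, -0.2, 0, -0.6, 0] tcp [0.4683 0.1499]
[0.24, 0, -0.24, 0, -0.7, 0] tcp [0.476  0.1534]
[0.27, 0, -0.28, 0, -0.8, 0] tcp [0.4852 0.1567]
[0.25, 0, -0.32, 0, -0.8, 0] tcp [0.4946 0.1603]
[0.25, 0, -0.32, 0, -0.8, 0] tcp [0.5044 0.1632]
```

Emit:
carry_out([
  [0,0.24,-0.12,-0.08,0,-0.57,0],
  [0,0,-0.12,0.27,0,-0.7,0],
  [0,0,0,0.37,0,-0.7,0],
  [0,0,0,0.42,0,-0.6,0],
  [0,0.09,0,0.27,0,-0.6,0],
  [0,0.14,0,0.12,0,-0.6,0],
  [0,0.13,0,0.12,0,-0.5,0],
  [0,0.15,0,0.04,0,-0.5,0],
])

```text
clock: 16.8
position: [0.4365, -0.2557, 0.1374]
ee_rot: [-3.136, 0.017, 0.035]
force: [-0.2, 0.3, -2.1]
width: 0.149
gripper_force: 50.0
```

Emit:
carry_out([
  [0,0.13,0,0,0,-0.4,0],
  [0,0.13,0,0,0,-0.4,0],
  [0,0.14,0,0,0,-0.4,0],
  [0,0.14,0,-0.08,0,-0.4,0],
  [0,0.13,0,-0.12,0,-0.4,0],
  [0,0.13,0,-0.12,0,-0.4,0],
  [0,0,0,0,0,0,0],
])

```text
clock: 17.5
position: [0.4591, -0.2557, 0.1426]
ee_rot: [-3.108, 0.014, 0.405]
force: [-0.4, 0.1, -3.3]
width: 0.15
gripper_force: 50.0
```

Emit:
carry_out([
  [0,0.2,0,-0.2,0,-0.6,0],
  [0,0.2,0,-0.2,0,-0.6,0],
  [0,0.24,0,-0.24,0,-0.7,0],
  [0,0.27,0,-0.28,0,-0.8,0],
  [0,0.25,0,-0.32,0,-0.8,0],
  [0,0.25,0,-0.32,0,-0.8,0],
  [0,0,0,0,0,0,0],
  [0,0,0,0,0,0,0],
])

```text
clock: 18.3
position: [0.5058, -0.2575, 0.1621]
ee_rot: [-2.948, 0.014, 1.058]
force: [0.4, -0.3, -1.0]
width: 0.149
gripper_force: 50.0
```

```bash
python3 meas.py 8 | head -1
python3 - <<'E'
from cell import arm
from h import *
print(arm.observe()["joints"])
a=cv2.imread('pics/scene_8.png')[240:440,100:300];b=cv2.imread('pics/side_8.png')[140:290,330:480]
cv2.imwrite('pics/c8.png',np.hstack([cv2.resize(a,(400,400)),cv2.resize(b,(400,400))]))
E
```

```text
18.3 [ 0.5058 -0.2575  0.1621] [-2.9477  0.0145  1.0576] [ 0.4014 -0.31   -1.0258] 0.14915497854335963 49.99937653541565
[ 0.36305001  0.82887368 -0.17584915  1.2347288   0.24692213  1.77155639
 -1.4209693 ]Traceback (most recent call last):
  File "meas.py", line 13, in <module>
    print(n,"ring lo/hi",r.min(0),r.max(0),len(r))
                         ~~~~~^^^
    return umr_minimum(a, axis, None, out, keepdims, initial, where)
ValueError: zero-size array to reduction operation minimum which has no identity
[ WARN:0@0.019] global loadsave.cpp:275 findDecoder imread_('pics/side_8.png'): can't open/read file: check file path/integrity
Traceback (most recent call last):
TypeError: 'NoneType' object is not subscriptable
```

Emit:
carry_out([
  [0,-0.3,0,-0.35,0,0,0],
  [0,-0.55,0,-0.66,0,0,0],
  [0,-0.6,0,-0.72,0,0,0],
  [0,-0.6,0,-0.72,0,0,0],
  [0,-0.6,0,-0.72,0,0.4,0],
  [0,-0.6,0,-0.72,0,0.8,0],
  [0,-0.6,0,-0.72,0,0.8,0],
  [0,0,0,0,0,0.8,0],
])

```text
clock: 19.15
position: [0.5011, -0.2594, 0.3183]
ee_rot: [-3.074, 0.021, 0.622]
force: [0.3, 0.2, -2.2]
width: 0.15
gripper_force: 50.0
```

Run:
```python
from cell import arm
from h import *
np.set_printoptions(precision=4,suppress=True)
s=arm.observe();print(s["clock"],s["position"],s["ee_rot"],s["joints"])
o=[]
for n,(u,v) in (("scene",(100,240)),("side",(300,130))):
    i=arm.get_image(n);P=cloud(i);px=i["pixels"]
    r=np.hypot(P[...,0]-.568,P[...,1]+.2585)
    m=((r<.072)&(P[...,2]>.017)&(P[...,2]<.045)).astype(np.uint8)
    k,l,st,ce=cv2.connectedComponentsWithStats(m)
    print(n,[(int(st[a,4]),np.round(P[l==a].mean(0),3).tolist()) for a in range(1,k) if st[a,4]>8])
    o.append(cv2.resize(px[v:v+200,u:u+200,::-1],(400,400),interpolation=cv2.INTER_CUBIC))
cv2.imwrite("pics/c9.png",np.hstack(o))
```

```text
19.15 [ 0.5011 -0.2594  0.3183] [-3.074   0.021   0.6224] [ 0.4332  0.5336 -0.2121  1.2624  0.191   1.7481 -1.3595]
scene [(18, [0.504, -0.228, 0.022]), (16, [0.532, -0.197, 0.023]), (105, [0.597, -0.252, 0.025]), (284, [0.623, -0.243, 0.026]), (218, [0.606, -0.288, 0.025])]
side [(178, [0.6, -0.275, 0.026]), (36, [0.584, -0.326, 0.025]), (154, [0.621, -0.243, 0.026]), (19, [0.54, -0.323, 0.024])]
```

View pics/c9.png

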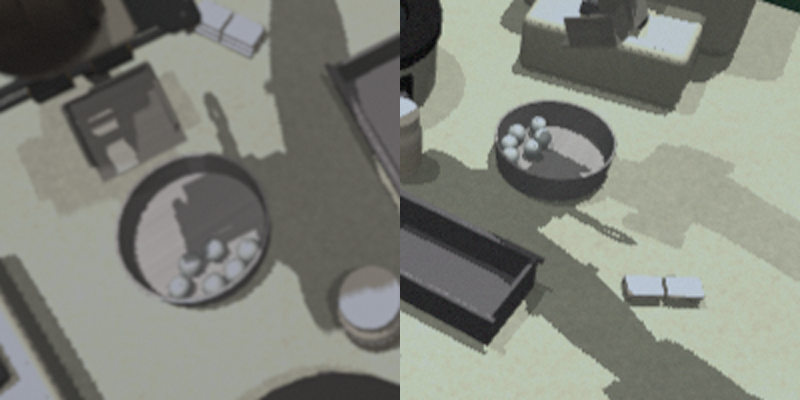

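All six pieces are in the dish (crop pixels around 180–250, 240–290) and the scoop is empty. Next I'll move to the hook.

```bash
cat > go.py <<'E'
import sys
from cell import arm
from h import *
RING=np.array([-.093,0,-.019])
def pose(ring,th,psi):
    R=Ro.from_euler('z',psi).as_matrix()@Ro.from_euler('y',-th).as_matrix()@np.diag([1.,-1,-1])
    return np.array(ring)-R@RING,R
def plan(way,start=None):
    if start is None:
        s=arm.observe();p,R=s["position"],Ro.from_rotvec(s["ee_rot"]).as_matrix()
        print("now",s["clock"],np.round(p,4),"ring",np.round(p+R@RING,4),"pitch",np.arctan2(R[2,0],np.hypot(R[0,0],R[1,0])),"yaw",np.arctan2(R[1,0],R[0,0]))
    else: p,R=start
    for ring,th,psi in way:
        q,Q=pose(ring,th,psi)
        d=R.T@(q-p)/.025;w=Ro.from_matrix(R.T@Q).as_rotvec()/.1
        print("total shift",np.round(d,2),"turn",np.round(w,2),"tcp",np.round(q,4));p,R=q,Q
E
python3 -c "
from go import *
plan([((.4455,.245,.276),-.4,.04)])
print(arm.observe()['joints'])"
```

```text
now 19.25 [ 0.4997 -0.26    0.3179] ring [ 0.4215 -0.2589  0.3717] pitch -0.40162452173550584 yaw -0.014882002451234166
total shift [  2.1  -20.33   3.31] turn [-0.24  0.02 -0.51] tcp [0.5237 0.2481 0.2223]
[ 0.43431734  0.53302484 -0.21148947  1.26514528  0.19133301  1.74779471
 -1.35986811]
```

Emit:
carry_out([
  [0,0.05,-0.4,0,0,0,0],
  [0,0.1,-0.8,0,0,0,0],
  [0,0.1,-1,0.1,0,0,0],
  [0,0.1,-1,0.1,0,0,0],
  [0,0.1,-1,0.1,0,0,0],
  [0,0.1,-1,0.1,0,0,0],
  [0,0.1,-1,0.1,0,0,0],
  [0,0.1,-1,0.1,0,0,0],
])

```text
clock: 20.05
position: [0.514, -0.0767, 0.2916]
ee_rot: [-3.066, 0.016, 0.645]
force: [0.6, 0.6, -1.6]
width: 0.149
gripper_force: 50.0
```

Emit:
carry_out([
  [0,0.1,-1,0.1,0,0,0],
  [0,0.1,-1,0.1,0,0,0],
  [0,0.1,-1,0.1,0,0,0],
  [0,0.1,-1,0.1,0,0,0],
  [0,0.1,-1,0.1,0,0,0],
  [0,0.1,-1,0.1,0,0,0],
  [0,0.1,-1,0.1,0,0,0],
  [0,0.1,-1,0.1,0,0,0],
])

```text
clock: 20.85
position: [0.5266, 0.123, 0.2663]
ee_rot: [-3.068, 0.016, 0.645]
force: [0.7, 0.2, -2.0]
width: 0.15
gripper_force: 50.0
```

Emit:
carry_out([
  [0,0.1,-1,0.3,0,0,0],
  [0,0.1,-1,0.3,0,0,0],
  [0,0.1,-1,0.3,0,0,0],
  [0,0,-0.8,0.3,0,0,0],
  [0,0,-0.4,0.3,-0.24,0,-0.51],
  [0,0,0,0,0,0,0],
  [0,0,0,0,0,0,0],
])

```text
clock: 21.55
position: [0.5208, 0.2259, 0.2306]
ee_rot: [3.069, 0.068, -0.64]
force: [-0.5, -0.5, -1.4]
width: 0.147
gripper_force: 50.0
```

Run:
```python
from go import *
np.set_printoptions(precision=4,suppress=True)
plan([((.4455,.245,.276),-.4,.04),((.4455,.245,.276),-1.0,.04)])
s=arm.observe();print(s["joints"]);p,R=s["position"],Ro.from_rotvec(s["ee_rot"]).as_matrix()
for n in("scene","side"):
    i=arm.get_image(n);Q=cloud(i).reshape(-1,3);Q=Q[~np.isnan(Q[:,0])]
    T=(Q-p)@R
    m=(T[:,0]<-.066)&(T[:,0]>-.14)&(abs(T[:,1])<.02)&(abs(T[:,2]+.019)<.045)&(Q[:,1]<.28)
    r=Q[m]
    c,rad=cv2.minEnclosingCircle(r[:,[0,2]].astype(np.float32)*1000)
    print(n,"ring seen",c,rad,r[:,1].mean(),"tool lo/hi",T[m].min(0),T[m].max(0),m.sum())
    a=Q[(Q[:,0]>.40)&(Q[:,0]<.48)&(Q[:,1]>.275)&(Q[:,1]<.38)&(Q[:,2]>.25)&(Q[:,2]<.31)]
    t=a[a[:,2]>.278]; print("  arm y lo",a[:,1].min(),"z hi",a[:,2].max(),"tip mean",t.mean(0),"arm fit",np.polyfit(a[:,1]-.3,a[:,0],1), "top z",np.percentile(a[a[:,1]>.31][:,2],95))
    cv2.imwrite(f"pics/{n}_h.png",i["pixels"][:,:,::-1])
```

```text
now 21.55 [0.5208 0.2259 0.2306] ring [0.4432 0.2223 0.2852] pitch -0.41092656858168 yaw 0.04500628886596164
total shift [ 0.28 -0.88  0.24] turn [-0.01  0.11  0.05] tcp [0.5237 0.2481 0.2223]
total shift [-1.08  0.    1.97] turn [-0. -6. -0.] tcp [0.4797 0.2464 0.1875]
[-0.194   0.6225 -0.3687  1.3514  0.019   1.5663 -2.0674]
scene ring seen (443.0035400390625, 288.4629821777344) 29.873746871948242 0.21959295692268901 tool lo/hi [-0.1233 -0.0029 -0.0517] [-0.0662  0.0068  0.0077] 247
  arm y lo 0.28923935556435176 z hi 0.288301908762983 tip mean [0.4465 0.2935 0.2836] arm fit [-0.06    0.4471] top z 0.276081093699923
side ring seen (441.68804931640625, 288.0330505371094) 30.584692001342773 0.22458377347414374 tool lo/hi [-0.1257 -0.0081 -0.0494] [-0.0661  0.0041  0.0088] 425
  arm y lo 0.2926318021745405 z hi 0.28873523286064423 tip mean [0.4426 0.2997 0.2833] arm fit [-0.0316  0.4424] top z 0.27682555974735445
```

```bash
sed -i 's/-.019\])/-.0215])/' go.py
python3 - <<'E'
from go import *
plan([((.4445,.245,.276),t,.045) for t in (-.48,-.56,-.64,-.72,-.8,-.88,-.95)])
E
```

```text
now 21.65 [0.5215 0.2249 0.2311] ring [0.4448 0.2216 0.2879] pitch -0.4094700294266247 yaw 0.042335221079247316
total shift [ 0.14 -0.94  0.69] turn [-0.04 -0.71 -0.02] tcp [0.517  0.2483 0.214 ]
total shift [-0.08 -0.    0.29] turn [-0.  -0.8 -0. ] tcp [0.5118 0.248  0.2084]
total shift [-0.08 -0.    0.29] turn [ 0.  -0.8  0. ] tcp [0.5062 0.2478 0.2032]
total shift [-0.08  0.    0.29] turn [-0.  -0.8  0. ] tcp [0.5002 0.2475 0.1985]
total shift [-0.08  0.    0.29] turn [-0.  -0.8 -0. ] tcp [0.4938 0.2472 0.1943]
total shift [-0.08 -0.    0.29] turn [ 0.  -0.8 -0. ] tcp [0.4871 0.2469 0.1906]
total shift [-0.07 -0.    0.26] turn [-0.  -0.7 -0. ] tcp [0.4811 0.2466 0.1878]
```

Emit:
carry_out([
  [0,0.14,-0.9,0.69,0,-0.7,0],
  [0,-0.08,0,0.29,0,-0.8,0],
  [0,-0.08,0,0.29,0,-0.8,0],
  [0,-0.08,0,0.29,0,-0.8,0],
  [0,-0.08,0,0.29,0,-0.8,0],
  [0,0,0,0,0,0,0],
])

```text
clock: 22.25
position: [0.4937, 0.2458, 0.1918]
ee_rot: [2.876, 0.058, -1.224]
force: [0.8, -0.0, -1.3]
width: 0.147
gripper_force: 50.0
```

Run:
```python
from go import *
plan([((.4445,.245,.276),-.9,.045),((.4445,.245,.276),-1,.045)]);print(arm.observe()["joints"])
```

```text
now 22.25 [0.4937 0.2458 0.1918] ring [0.4448 0.2437 0.2738] pitch -0.8048973231164332 yaw 0.041201896231048994
total shift [-0.17 -0.06  0.29] turn [-0.04 -0.95 -0.02] tcp [0.4854 0.2468 0.1898]
total shift [-0.1  -0.    0.37] turn [ 0. -1.  0.] tcp [0.4766 0.2464 0.1861]
[-0.21407744  0.8793576  -0.36746987  1.1636598  -0.09142047  1.85510196
 -2.0846352 ]
```

Emit:
carry_out([
  [0,-0.17,-0.05,0.25,0,-0.9,0],
  [0,0,0,0,0,0,0],
])

```text
clock: 22.45
position: [0.4861, 0.2478, 0.1918]
ee_rot: [2.82, 0.06, -1.347]
force: [0.1, -0.2, -3.2]
width: 0.145
gripper_force: 50.0
```

Run:
```python
from go import *
plan([((.4435,.333,.276),-.89,.042)]);print(arm.observe()["joints"])
np.set_printoptions(precision=4,suppress=True)
s=arm.observe();p,R=s["position"],Ro.from_rotvec(s["ee_rot"]).as_matrix()
for n in("scene","side"):
    i=arm.get_image(n);Q=cloud(i).reshape(-1,3);Q=Q[~np.isnan(Q[:,0])];T=(Q-p)@R
    m=(T[:,0]<-.066)&(T[:,0]>-.14)&(abs(T[:,1])<.02)&(abs(T[:,2]+.021)<.045)&(Q[:,1]<.275)
    r=Q[m];print(n,cv2.minEnclosingCircle(r[:,[0,2]].astype(np.float32)*1000),r[:,1].mean(),m.sum())
```

```text
now 22.45 [0.4861 0.2478 0.1918] ring [0.4444 0.2458 0.2777] pitch -0.891351676580252 yaw 0.044467603658562865
total shift [ 0.13 -3.48 -0.04] turn [-0.02  0.01  0.02] tcp [0.4853 0.3348 0.1902]
[-0.21568014  0.92457653 -0.3695983   1.13080252 -0.11984844  1.9209235
 -2.0920972 ]
scene ((449.89105224609375, 253.80044555664062), 12.989760398864746) 0.24143707275216914 16
side ((441.21722412109375, 279.7409362792969), 30.672449111938477) 0.2488524567018883 437
```

Emit:
carry_out([
  [0,0.05,-0.3,0,0,0,0],
  [0,0,-0.4,0,0,0,0],
  [0,0,-0.4,0,0,0,0],
  [0,0,-0.4,0,0,0,0],
  [0,0,-0.4,0,0,0,0],
  [0,0,0,0,0,0,0],
])

```text
clock: 23.15
position: [0.4838, 0.2984, 0.1923]
ee_rot: [2.821, 0.068, -1.346]
force: [0.7, 0.1, -2.0]
width: 0.147
gripper_force: 50.0
```

Emit:
carry_out([
  [0,0.05,-0.4,0,0,0,0],
  [0,0,-0.4,0,0,0,0],
  [0,0,-0.4,0,0,0,0],
  [0,0,-0.3,0,0,0,0],
  [0,0,0,0,0,0,0],
])

```text
clock: 23.65
position: [0.4831, 0.3353, 0.1915]
ee_rot: [2.821, 0.067, -1.347]
force: [0.4, -0.0, -1.7]
width: 0.149
gripper_force: 50.0
```

Run:
```python
from go import *
plan([((.4435,.333,.255),-.89,.042)]);print(arm.observe()["joints"])
o=[]
for n,(u,v) in (("scene",(340,50)),("side",(190,250))):
    i=arm.get_image(n);o.append(cv2.resize(i["pixels"][v:v+200,u:u+200,::-1],(400,400),interpolation=cv2.INTER_CUBIC))
cv2.imwrite("pics/c10.png",np.hstack(o))
```

```text
now 23.65 [0.4831 0.3353 0.1915] ring [0.4414 0.333  0.2773] pitch -0.8905191410007511 yaw 0.05103116805708045
total shift [0.75 0.03 0.49] turn [-0.01  0.01  0.06] tcp [0.4853 0.3348 0.1692]
[-0.32515721  0.97764386 -0.37988271  1.0161823  -0.17641326  1.938883
 -2.19324863]
```

View pics/c10.png

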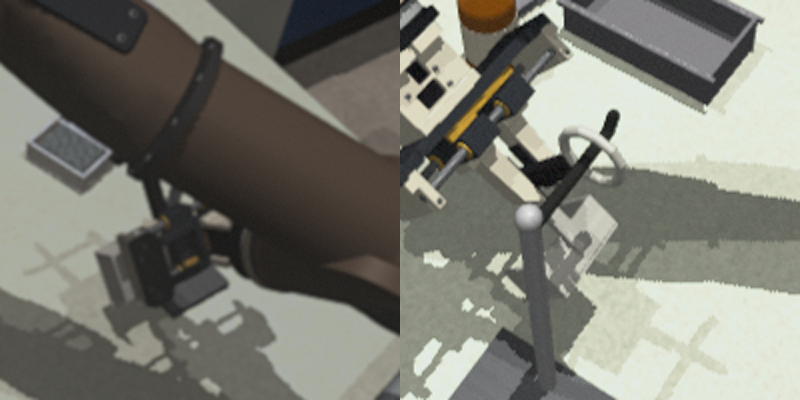

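The side crop shows the hook arm passing through the ring (590,155). I'll lower it onto the arm.

Emit:
carry_out([
  [0,0.22,0,0.14,0,0,0],
  [0,0.22,0,0.15,0,0,0],
  [0,0.16,0,0.13,0,0,0],
  [0,0,0,0,0,0,0],
])

```text
clock: 24.15
position: [0.4848, 0.3334, 0.172]
ee_rot: [2.82, 0.062, -1.347]
force: [0.1, -0.4, -2.1]
width: 0.15
gripper_force: 50.0
```

Emit:
carry_out([
  [0,0.05,0,0.04,0,0,0],
  [0,0,0,0,0,0,0],
])

```text
clock: 24.35
position: [0.4851, 0.3339, 0.1716]
ee_rot: [2.821, 0.063, -1.346]
force: [0.4, 0.2, -1.8]
width: 0.148
gripper_force: 50.0
```

Emit:
carry_out([
  [0,0.03,0,0.025,0,0,0],
  [0,0,0,0,0,0,0],
])

```text
clock: 24.55
position: [0.485, 0.334, 0.1707]
ee_rot: [2.822, 0.064, -1.346]
force: [-0.7, -0.0, -1.4]
width: 0.149
gripper_force: 50.0
```

Emit:
carry_out([
  [0,0.03,0,0.025,0,0,0],
  [0,0,0,0,0,0,0],
])

```text
clock: 24.75
position: [0.485, 0.3339, 0.1696]
ee_rot: [2.821, 0.063, -1.346]
force: [0.1, -0.2, -1.6]
width: 0.149
gripper_force: 50.0
```

Emit:
carry_out([
  [0,0.03,0,0.025,0,0,0],
  [0,0,0,0,0,0,0],
])

```text
clock: 24.95
position: [0.4849, 0.334, 0.1686]
ee_rot: [2.821, 0.064, -1.346]
force: [0.3, -0.0, -1.5]
width: 0.149
gripper_force: 50.0
```

Emit:
carry_out([
  [0,0.03,0,0.025,0,0,0],
  [0,0,0,0,0,0,0],
])

```text
clock: 25.15
position: [0.4846, 0.3341, 0.1681]
ee_rot: [2.821, 0.064, -1.347]
force: [-1.6, -0.4, 2.7]
width: 0.147
gripper_force: 50.0
```

Emit:
carry_out([
  [0,0,0,0,0,0,0],
  [0,0,0,0,0,0,0],
  [0,0,0,0,0,0,0],
  [0.2,0,0,0,0,0,0],
  [0.2,0,0,0,0,0,0],
  [0.2,0,0,0,0,0,0],
  [0.2,0,0,0,0,0,0],
  [0.2,0,0,0,0,0,0],
], squeeze=3)

```text
clock: 25.95
position: [0.485, 0.334, 0.1677]
ee_rot: [2.821, 0.063, -1.346]
force: [-0.3, 0.3, -0.0]
width: 0.201
gripper_force: 0.0
```

Emit:
carry_out([
  [0.2,0,0,0,0,0,0],
  [0.2,0,0,0,0,0,0],
  [1,0,0,0,0,0,0],
  [1,0,0,0,0,0,0],
  [1,0,0,0,0,0,0],
  [1,0,0,0,0,0,0],
  [1,0,0,0,0,0,0],
  [1,0,0,0,0,0,0],
])

```text
clock: 26.75
position: [0.485, 0.334, 0.1677]
ee_rot: [2.821, 0.064, -1.346]
force: [-0.1, -0.3, -0.4]
width: 0.673
gripper_force: 0.0
```

Emit:
carry_out([
  [1,0,0,0,0,0,0],
  [1,0,0,0,0,0,0],
  [1,0,0,0,0,0,0],
  [1,0,0,0,0,0,0],
  [1,0,0,0,0,0,0],
  [1,0,0,0,0,0,0],
  [1,0,0,0,0,0,0],
])

```text
clock: 27.45
position: [0.485, 0.334, 0.1677]
ee_rot: [2.821, 0.064, -1.346]
force: [-0.8, 0.1, 0.3]
width: 0.997
gripper_force: 0.0
```

```bash
cat > hang.py <<'E'
from go import *
np.set_printoptions(precision=4,suppress=True)
s=arm.observe();print(s["clock"],s["position"],s["force"],s["width"],s["joints"])
for k in range(2):
  for n in("scene","side"):
    i=arm.get_image(n);P=cloud(i);Q=P.reshape(-1,3);Q=Q[~np.isnan(Q[:,0])]
    m=(Q[:,0]>.34)&(Q[:,0]<.52)&(Q[:,1]>.29)&(Q[:,1]<.385)
    for lo,hi in((.02,.06),(.06,.1),(.1,.14),(.14,.19),(.215,.245)):
        q=Q[m&(Q[:,2]>lo)&(Q[:,2]<hi)]
        if len(q)>5: print(n,lo,len(q),"mean",q.mean(0),"x",q[:,0].min(),q[:,0].max(),"y",q[:,1].min(),q[:,1].max())
E
python3 hang.py
```

```text
27.45 [0.485  0.334  0.1677] [-0.8345  0.0725  0.2579] 0.9965691292023944 [-0.323   0.9998 -0.3762  1.0286 -0.1654  1.908  -2.1796]
scene 0.02 87 mean [0.4423 0.3205 0.0484] x 0.4328015689629863 0.4555580318088631 y 0.29047556284332765 0.3407625364005073
scene 0.06 108 mean [0.4348 0.3202 0.0754] x 0.42172119864322904 0.47161290911006315 y 0.2900663272396875 0.366493637068563
scene 0.1 293 mean [0.4308 0.3247 0.1174] x 0.4082243645670373 0.46208124132050976 y 0.290010868870167 0.3671669650027037
scene 0.14 99 mean [0.4828 0.3428 0.1773] x 0.45887867237043595 0.509443302401526 y 0.322331868156675 0.38188188722601396
scene 0.215 16 mean [0.4658 0.3285 0.2171] x 0.4582819648936716 0.4697015941034637 y 0.32084013135365147 0.33612308148438214
side 0.02 14 mean [0.4325 0.3682 0.0518] x 0.42659013752490826 0.4433288658303242 y 0.36402489378400643 0.3696400744947793
side 0.06 233 mean [0.4358 0.359  0.0817] x 0.40571053441379357 0.46193179329892015 y 0.29104398609888005 0.3713119948308133
side 0.1 1192 mean [0.4229 0.3334 0.1179] x 0.4011242092117414 0.46906705425918194 y 0.29033823098649064
[... 680 characters left out ...]
 x 0.44934915250128854 0.5111876001265733 y 0.3203553400976934 0.3822999203055593
side 0.02 14 mean [0.4239 0.3676 0.0529] x 0.4194346929999838 0.43285833548047165 y 0.3660239437112796 0.3687098089225183
side 0.06 235 mean [0.4297 0.3586 0.0818] x 0.40025938614208145 0.4579899163288721 y 0.2906697212769967 0.3711459018049609
side 0.1 1192 mean [0.4178 0.333  0.1186] x 0.39539834398111323 0.46498564523112523 y 0.2904040683210492 0.3697789765281587
side 0.14 245 mean [0.468  0.3403 0.1585] x 0.4449578475627207 0.5170912268237455 y 0.29015722737724414 0.38484923978166924
side 0.215 185 mean [0.4383 0.3339 0.2323] x 0.40767938922013414 0.5186562839579388 y 0.32640007384228764 0.38451165108339763
```

The scoop is hanging and swaying slightly, so I'll retreat along the tool axis.

Emit:
carry_out([
  [1,0,0,-0.3,0,0,0],
  [1,0,0,-0.5,0,0,0],
  [1,0,0,-0.6,0,0,0],
  [1,0,0,-0.6,0,0,0],
  [1,0,0,-0.6,0,0.2,0],
  [1,0,0,-0.6,0,0.4,0],
  [1,0,0,-0.6,0,0.4,0],
  [1,0,0,0,0,0,0],
])

```text
clock: 28.45
position: [0.5449, 0.3348, 0.2241]
ee_rot: [-2.913, -0.058, 1.176]
force: [0.5, -0.1, 0.4]
width: 0.999
gripper_force: 0.0
```

Emit:
carry_out([
  [1,0,0,-0.4,0,0,0],
  [1,0,0,-0.4,0,0,0],
  [1,0,0,0,0,0,0],
  [1,0,0,0,0,0,0],
  [1,0,0,0,0,0,0],
  [1,0,0,0,0,0,0],
  [1,0,0,0,0,0,0],
  [1,0,0,0,0,0,0],
])

```text
clock: 29.25
position: [0.5471, 0.3322, 0.2272]
ee_rot: [-2.909, -0.051, 1.168]
force: [-0.5, -0.2, 0.5]
width: 1.0
gripper_force: 0.0
```

Emit:
carry_out([
  [1,0,0,0,0,0,0],
  [1,0,0,0,0,0,0],
  [1,0,0,0,0,0,0],
  [1,0,0,0,0,0,0],
  [1,0,0,0,0,0,0],
  [1,0,0,0,0,0,0],
  [1,0,0,0,0,0,0],
  [1,0,0,0,0,0,0],
])

```text
clock: 30.05
position: [0.5471, 0.3322, 0.2273]
ee_rot: [-2.91, -0.051, 1.167]
force: [-1.0, 0.5, -0.8]
width: 1.002
gripper_force: 0.0
```

Run:
```python
from go import *
np.set_printoptions(precision=4,suppress=True)
s=arm.observe();print(s["clock"],s["position"],s["force"],s["width"],s["joints"])
for k in range(10):
    i=arm.get_image("side");Q=cloud(i).reshape(-1,3);Q=Q[~np.isnan(Q[:,0])]
    m=(Q[:,0]>.32)&(Q[:,0]<.52)&(Q[:,1]>.28)&(Q[:,1]<.385)
    q=Q[m&(Q[:,2]>.1)&(Q[:,2]<.14)];a=Q[m&(Q[:,2]>.03)&(Q[:,2]<.06)];b=Q[m&(Q[:,2]>.215)&(Q[:,2]<.262)]
    print(q.mean(0),b.mean(0) if len(b) else 0,len(b), "zmin",Q[m&(Q[:,2]>.015)][:,2].min())
i=arm.get_image("scene");P=cloud(i);r=np.hypot(P[...,0]-.568,P[...,1]+.2585)
print("ice px in dish",((r<.068)&(P[...,2]>.02)&(P[...,2]<.04)).sum())
```

```text
30.05 [0.5471 0.3322 0.2273] [-0.9912  0.4633 -0.7737] 1.0018723405638317 [-0.3184  0.9756 -0.3814  0.8392 -0.1211  2.0022 -2.1952]
[0.4278 0.3332 0.1168] [0.4363 0.3336 0.2385] 234 zmin 0.015033065866019891
[0.4247 0.333  0.1173] [0.4361 0.3334 0.2381] 239 zmin 0.01552752951140129
[0.4225 0.333  0.1174] [0.4361 0.3336 0.2378] 237 zmin 0.015055637588099233
[0.4225 0.3326 0.1178] [0.4359 0.3335 0.238 ] 239 zmin 0.015013915366305587
[0.424  0.333  0.1175] [0.4363 0.3335 0.2382] 237 zmin 0.0158744166624636
[0.4269 0.3333 0.1171] [0.4362 0.3334 0.2384] 236 zmin 0.0160572894769087
[0.4309 0.3338 0.1167] [0.4364 0.3334 0.2389] 233 zmin 0.0157142067885817
[0.4354 0.3345 0.1162] [0.4369 0.3334 0.2389] 228 zmin 0.03921146346996397
[0.4397 0.3347 0.1159] [0.4386 0.3335 0.2387] 233 zmin 0.015735313781705743
[0.4432 0.3351 0.1158] [0.4406 0.3337 0.2382] 236 zmin 0.01501925495231016
ice px in dish 533
```

Emit:
carry_out([
  [1,0,0,0,0,0.8,0],
  [1,0,0,0,0,0.8,0],
  [1,0,0,0,0,0.8,0],
  [1,0,0,0,0,0.8,0],
  [1,0,0,-0.5,0,0.5,0],
  [1,0,0,-0.8,0,0,0],
  [1,0,0,-0.8,0,0,0],
  [1,0,0,-0.5,0,0,0],
])

```text
clock: 31.4
position: [0.5731, 0.3318, 0.2889]
ee_rot: [-3.069, -0.048, 0.608]
force: [-0.2, 0.2, 0.6]
width: 1.004
gripper_force: 0.0
```

Emit:
carry_out([
  [1,0,0,0,0,0,0],
  [1,0,0,0,0,0,0],
  [1,0,0,0,0,0,0],
  [1,0,0,0,0,0,0],
  [1,0,0,0,0,0,0],
  [1,0,0,0,0,0,0],
  [1,0,0,0,0,0,0],
  [1,0,0,0,0,0,0],
])

```text
clock: 32.2
position: [0.5726, 0.3318, 0.2871]
ee_rot: [-3.069, -0.048, 0.611]
force: [-0.1, -0.6, -0.5]
width: 0.996
gripper_force: 0.0
```

Emit:
carry_out([
  [1,0,0,0,0,0,0],
  [1,0,0,0,0,0,0],
  [1,0,0,0,0,0,0],
  [1,0,0,0,0,0,0],
  [1,0,0,0,0,0,0],
  [1,0,0,0,0,0,0],
  [1,0,0,0,0,0,0],
  [1,0,0,0,0,0,0],
])

```text
clock: 33.0
position: [0.5726, 0.3318, 0.2871]
ee_rot: [-3.069, -0.048, 0.611]
force: [-0.1, 0.2, -0.6]
width: 1.003
gripper_force: 0.0
```

Run:
```python
from go import *
s=arm.observe();print(s["clock"],s["position"],s["joints"],s["dq"])
X=[]
for k in range(16):
    i=arm.get_image("side");Q=cloud(i).reshape(-1,3);Q=Q[~np.isnan(Q[:,0])]
    m=(Q[:,0]>.32)&(Q[:,0]<.50)&(Q[:,1]>.28)&(Q[:,1]<.385)&(Q[:,2]>.1)&(Q[:,2]<.14)
    X.append(Q[m].mean(0)[0])
X=np.array(X);print(np.round(X,4),"max speed",abs(np.diff(X)).max()/.05)
i=arm.get_image("scene");P=cloud(i)
for nm,(u,v) in dict(cass=(213,253),jar=(286,385),bottle=(404,296)).items(): print(nm,np.nanmedian(P[v-2:v+3,u-2:u+3].reshape(-1,3),0))
if abs(np.diff(X)).max()/.05<.12: print(arm.sign_off())
```

```text
33.0 [0.57260865 0.33177379 0.28712296] [-3.36431688e-01  7.35022405e-01 -3.63270376e-01  9.95745116e-01
  2.05209485e-03  1.75975902e+00 -2.18897578e+00] [-0.00300156 -0.00028684  0.00120342 -0.00088604  0.00032598 -0.00043245
  0.00108726]
[0.4364 0.439  0.4412 0.4423 0.4426 0.4417 0.4404 0.4381 0.4357 0.4329
 0.4308 0.4293 0.4285 0.4288 0.4298 0.4314] max speed 0.05529448532887726
cass [ 0.35607945 -0.13023078  0.01706077]
jar [ 0.73542234 -0.135409    0.09055396]
bottle [0.72357945 0.13216776 0.16983016]
the job is handed in; nothing more can be done
None
```

The job is handed in (no verdict was returned): all six pieces of ice are in the dish, the scoop hangs by its ring on the hook arm swaying at about 0.06 m/s, and the bottle, jar and cassettes measured unmoved; I did not re-measure the brush at the end.

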